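# Clamp a specimen jar with the fold-out crank

## Robot

A 6-joint arm with a two-finger parallel gripper is mounted at the origin on the work surface. World frame = base frame: x ahead of the robot, y to its left, z up, the work surface at z = 0. Lengths are in mm, angles in degrees, forces in N, time in s.
With the tool pointing down it reaches from about 350 to 850 mm from the base axis. Payload 8.1 kg.
Tool frame: the origin (TCP) lies on the centre line of the jaws, within the pads' length; the fingertips stand 8 mm ahead of it and the grasp point (between the pads) lies 11 mm behind it; x points along the fingers, z is the direction in which the jaws open and shut, and the axes are right-handed (so a half turn about x gives the same grasp; the last joint's range is limited). The gripper opens to 85 mm and grips with 20 to 120 N. Pads are 22 mm wide; open, the fingers measure 114 mm over their backs; the gripper's body (76 mm by 85 mm) begins 54 mm behind the grasp point. The pads swing forward as they close: fully open they stand 13 mm farther back than shut.
Start: joints at [-4.893, 7.471, 85.268, -0, 87.261, -4.893], TCP at [600.004, 0.022, 239.292] pointing down, gripper open.
Joint ranges: [-169.43, 169.43], [-51.17, 129.36], [1.28, 143.12], [-76.62, 256.62], [0, 156.53], [-152.29, 152.29]. Speed limits (degrees/s): [136.94, 136.94, 159.86, 180, 180, 180].

## Interface

Orientations are given as [roll, pitch, yaw] about the fixed x, y, z axes, in that order (R = Rz(yaw) Ry(pitch) Rx(roll)).
In Python, from bench import r, vision, order gives the robot as it stands. The module is installed in compiled form; this text tells all that it offers.
- The arm moves only by the shell command python3 -m jog 'ROWS' [FORCE]. ROWS is JSON, a list of rows, each a list of 3 entries, a list of its own where there are three numbers: the shift along the world's x, y, z in m, then the turn, a rotation vector about the world's x, y, z in rad, then the opening, from -1 (shut) to 1 (fully open). A call has 1 to 5 rows; each row is the pose to reach, as a shift and turn from the pose commanded when the call began; what a row does not reach only later rows make up. A row lasts 1/12 s, in which the tool goes at most 41.7 mm and 7.16 degrees, less where a joint would pass 70% of its speed; a pose out of reach is approached as far as the arm can. A call with a gripper value outside its range is refused whole. The fingers move at their own pace and stop on an object; FORCE is the grip in N (left out, the last holds). Time passes only in rows, so rows that repeat a pose let the fingers close. It gives the time, the measured TCP pose, the force and the opening at its end, in the units of the state.
- r.sense(): the state, without advancing time (a new reading comes with each control period).
- vision.snapshot(name): name is "scene" or "side" or "wrist"; returns the picture (400x640x3 uint8, red, green, blue); there is no depth.
- vision.camera_model(name): a dict with "fov_y" (degrees; the focal length in pixels is half the picture's height over the tangent of half this angle, whatever the lens; pixels are square), "cx", "cy" (the principal point, pixels), "D" ([k1, k2, p1, p2, k3] as OpenCV has them; the pictures are not rectified), "world_to_cam" (4x4, takes a point from world to camera coordinates). Camera axes: x right, y down, z forward; pixel columns grow to the right and rows downward; lengths in mm; the calibration is good to about 2 mm. A picture is of the moment at which its call begins: read the wrist's pose just before it. camera_model takes no time and is no camera call; for the wrist camera it gives the pose at the moment of the call.
- order.hand_in(): hands the job in, once; it reports no verdict.
The state is a dict: "time": time; "joint_pos": joint angles; "qd": joint speeds; "joint_efforts": joint torques, N m; "tool_pos": TCP position; "tcp_rot": TCP orientation; "ft_force": force on the tool from outside, world axes, zero at the start; "wrist_torque": the same for the moment, N m; "finger_gap": finger opening in mm.
Only numpy, scipy, OpenCV 4.12 (cv2) and the standard library are available. Lean on these libraries where they do the work, as an engineer would, in place of code of your own. Each camera call takes 0.05 s, during which the arm holds its last target.

## Task

Swing the jar clamp's folded crank handle up until it stands fully out, then wind the crank clockwise (seen from above) until the jaw holds the glass jar snugly against the V-block; do it by feel and stop as soon as the jar is firmly held, because too much pressure cracks the glass. Then fold the handle back flat over the crank and let go, leaving the jar upright and still clamped. Do not push on the jar with the hand, and leave the two small vials and the white tray where they are.

Things in the scene. Friction and masses are not known exactly. Their poses are not given: they have to be found in the camera images.
- clamp: the jar clamp, screwed to the bench: grey base plate 120 x 320 mm, 14 mm thick, with a green gearbox (80 x 80 mm, top 120 mm above the bench) at its -y end and a grey V-block at its +y end. Origin: underside centre of the base plate, on the bench; its +y axis points from gearbox to V-block, z up. The V-block opens towards -y and centres the jar on the line x = 0; it was set by hand somewhere within a 16 mm range, so where the jar will stop is not known beforehand
- crank_axis (a point): point on the crank's vertical turning axis, at the top face of the gearbox (120 mm above the bench); fixed to the clamp. The crank is a steel arm 20 mm wide whose top is 16 mm above this point
- handle_hinge (a point): the centre of the pin on which the red handle folds, 55 mm out from the crank axis at the end of the crank arm and 42 mm above point crank_axis; it travels round with the crank. The pin is held in a fork 22 mm wide across the arm, whose top is 9 mm above the pin
- handle_end (a point): the centre of the free end face of the handle, 85 mm from the hinge pin. The handle has a round red sleeve, 18 mm in diameter, from 22 to 85 mm from the pin, which spins freely about its own length, so that it may be held without turning the hand while cranking. Folded, the handle lies level along the arm, from the pin inwards across the crank axis, its underside 17 mm above the arm
- handle (a joint): fold angle of the handle: 0 = folded flat over the crank arm, pi/2 = standing upright (fully out), stop at 1.6 rad. It swings in the vertical plane through the crank arm and the axis. A stiff friction hinge (about 0.15 N m): it stays where it is left. A hard grip from the fingers also resists its turning between them, so finish each swing with a fresh hold or a push, up to the felt stop
- crank (a joint): turning angle of the crank, growing clockwise seen from above; at 0 the crank arm points along the clamp's +x axis. It turns with a steady friction of about 0.36 N m (6.5 N at the handle) and does not run back by itself. Each rad moves the jaw 12 mm; beyond the friction, 1 N at the upright handle presses the jaw with about 4.6 N. Range -0.2 to 6 rad
- jaw: the sliding steel jaw with a slightly springy black rubber face (25 N per mm; 90 mm wide, 15 to 54 mm above the bench). Origin: on the rubber face (the side towards the jar), mid-width, 15 mm above the bench. It slides along the clamp's +y axis as the crank turns clockwise. Pressed on the jar with about 20 N it holds well (8 N is the least that holds); 40 N cracks the glass
- jar: amber glass specimen jar with black lid, 66 mm in diameter, 99 mm tall, 0.4 kg, standing loose on the base plate between jaw and V-block. Origin: centre of its underside
- vial_a: small clear vial with a black cap, 34 mm in diameter, 60 mm tall, standing on the bench near the clamp; to be left alone. Origin: centre of its underside
- vial_b: small amber vial with a white cap, 38 mm in diameter, 70 mm tall, standing on the bench near the clamp; to be left alone. Origin: centre of its underside
- tray: empty white plastic tray 90 x 130 x 40 mm on the bench near the clamp; to be left alone. Origin: centre of its underside
Mind the look-alikes: they are no part of the job. Leave any blue, pink or yellow look-alike of the jar alone.

How it is judged:
By the outcome, as a careful person would: the job done as asked, in the order asked, and still so for the second after the job is handed in, with the robot touching nothing.
It also fails if it takes over 72 s, if anything falls off the work surface, if the arm or the gripper's body presses on something with over 40 N, if the wrist force passes 120 N, or if a joint passes its speed limit or range.

## Working session

There is one attempt and no reset: what is moved stays moved. The work goes in short steps, Python scripts to look and compute and a shell command to move; the robot and the scene stay as the last step left them, time stands still between calls to the robot, and variables do not carry over. Pictures are saved under pics/ and viewed, and the job is handed in when it is done.

```bash
mkdir -p pics; ls
python3 - <<'E'
from bench import r, vision, order
import cv2
for n in ["scene","side","wrist"]:
    im=vision.snapshot(n); cv2.imwrite(f"pics/{n}0.png",im[:,:,::-1])
    m=vision.camera_model(n); print(n,m)
print(r.sense())
E
```

```text
pics
scene {'fov_y': 42.47473167675273, 'cx': 332.3699180197522, 'cy': 190.6149245363199, 'D': array([-0.06559795,  0.        ,  0.        ,  0.        ,  0.        ]), 'world_to_cam': array([[ 6.59345712e-01,  7.51836890e-01, -2.12652402e-03,
        -3.82280976e+02],
       [ 5.34724296e-01, -4.70926912e-01, -7.01639345e-01,
        -1.96850606e+02],
       [-5.28519781e-01,  4.61485790e-01, -7.12529092e-01,
         1.30213697e+03],
       [ 0.00000000e+00,  0.00000000e+00,  0.00000000e+00,
         1.00000000e+00]])}
side {'fov_y': 57.883637114266314, 'cx': 316.15641214593364, 'cy': 199.4384521066503, 'D': array([-0.01998519,  0.        ,  0.        ,  0.        ,  0.        ]), 'world_to_cam': array([[-9.85404172e-01, -1.70181142e-01,  4.12264056e-03,
         5.17874822e+02],
       [-1.21412557e-01,  6.85630620e-01, -7.17753191e-01,
         1.09612645e+02],
       [ 1.19321449e-01, -7.07777529e-01, -6.96285402e-01,
         6.89708259e+02],
       [ 0.00000000e+00,  0.00000000e+00,  0.00000000e+00,
         1.00000000e+00]])}
wrist {'fov_y': 61.343334021096354, 'cx': 320.7555
[... 442 characters left out ...]
00,
         1.00000000e+00]])}
{'time': 0.15, 'joint_pos': array([-4.89488024e+00,  7.50661435e+00,  8.53168089e+01,  2.33485489e-04,
        8.72597925e+01, -4.89344333e+00]), 'qd': array([ 0.10293969, -0.16364609, -0.1978244 , -0.04900693, -0.0799273 ,
        0.06805229]), 'joint_efforts': array([ 1.01583330e-03, -5.70061326e+01, -5.01160097e+01, -1.39109225e-04,
        9.69119486e-03, -7.10949371e-05]), 'tool_pos': array([5.99585338e+02, 4.02457193e-02, 2.38452460e+02]), 'tcp_rot': array([174.94599248,  89.91678396, 174.94454424]), 'ft_force': array([ 0.42782978,  0.24839917, -0.42036867]), 'wrist_torque': array([ 0.02238582, -0.00698137, -0.03777776]), 'finger_gap': 85.54857992642894}
```

View pics/scene0.png

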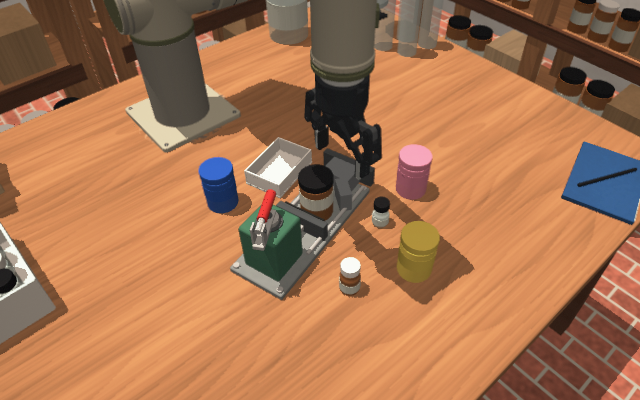

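View pics/side0.png

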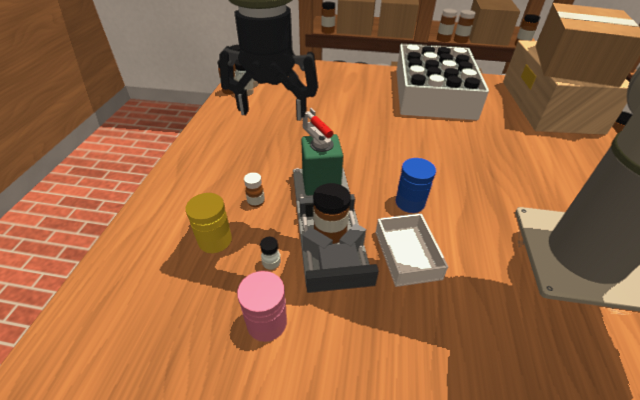

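View pics/wrist0.png

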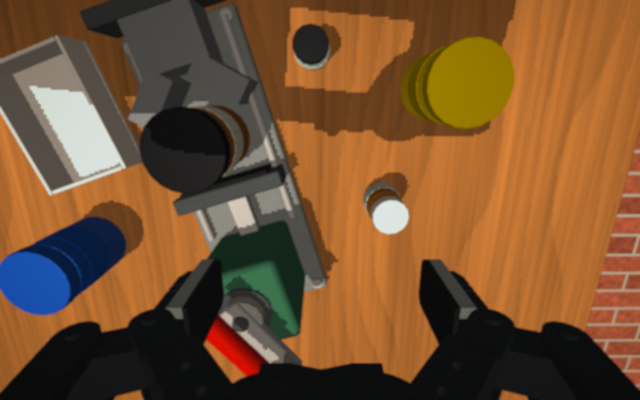

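The jar to clamp is the amber one at scene (316,192). Its look-alikes are blue (219,186), pink (413,172), yellow (418,250) and the amber vial (349,276). The only red handle is at scene (266,207) and side (321,126). I'll check it in a close crop.

Run:
```python
import cv2, numpy as np
a=cv2.imread("pics/scene0.png")[150:300,210:410]; b=cv2.imread("pics/side0.png")[90:290,230:430]
a=cv2.resize(a,None,fx=4,fy=4,interpolation=cv2.INTER_CUBIC); b=cv2.resize(b,None,fx=3,fy=3,interpolation=cv2.INTER_CUBIC)
cv2.imwrite("pics/cropa.png",a);cv2.imwrite("pics/cropb.png",b)
```

```text
(no output)
```

View pics/cropa.png

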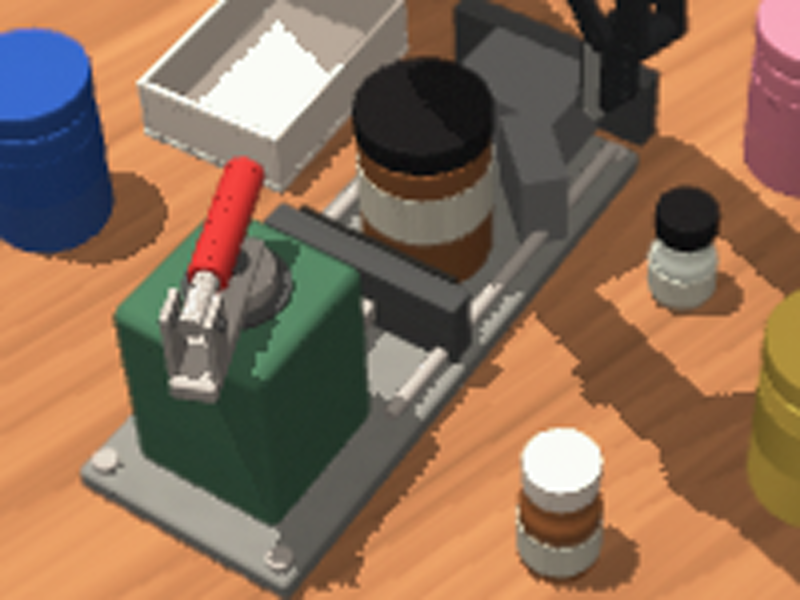

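View pics/cropb.png

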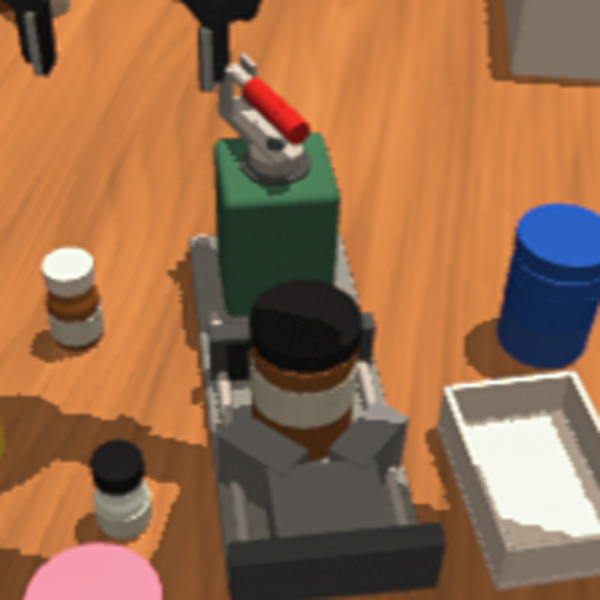

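```bash
cat > h.py <<'E'
import numpy as np, cv2
from bench import r, vision, order
def K(m):
    f=200/np.tan(np.radians(m['fov_y']/2)); return np.array([[f,0,m['cx']],[0,f,m['cy']],[0,0,1]])
def ray(n,uv,m=None):
    m=m or vision.camera_model(n); T=m['world_to_cam']
    p=cv2.undistortPoints(np.array([[uv]],float),K(m),m['D'])[0,0]
    d=T[:3,:3].T@np.array([p[0],p[1],1]); return -T[:3,:3].T@T[:3,3], d/np.linalg.norm(d)
def plane(n,uv,z):
    o,d=ray(n,uv); return o+d*(z-o[2])/d[2]
def tri(n1,u1,n2,u2):
    a,d=ray(n1,u1);b,e=ray(n2,u2)
    s=np.linalg.lstsq(np.c_[d,-e],b-a,rcond=None)[0]; p=a+d*s[0];q=b+e*s[1]
    return (p+q)/2,np.linalg.norm(p-q)
def proj(n,P):
    m=vision.camera_model(n);T=m['world_to_cam'];p=T[:3,:3]@np.array(P,float)+T[:3,3]
    return cv2.projectPoints(p.reshape(1,1,3),np.zeros(3),np.zeros(3),K(m),m['D'])[0][0,0]
def st():
    s=r.sense(); print('t %.2f'%s['time'],'tcp',s['tool_pos'].round(1),'F',s['ft_force'].round(1),'gap',round(s['finger_gap'],1),'T',s['wrist_torque'].round(2)); return s
E
python3 - <<'E'
from h import *
np.set_printoptions(suppress=True,precision=1)
c=lambda u,v:(210+u/4,150+v/4)
d=lambda u,v:(230+u/3,90+v/3)
P={}
P['near']=plane('scene',c(290,588),14);P['left']=plane('scene',c(83,475),14);P['right']=plane('scene',c(637,153),14)
for k in P: print(k,P[k])
print('side lens', np.linalg.norm(P['near']-P['left']),np.linalg.norm(P['near']-P['right']))
for n in ['scene','side']:
    im=cv2.imread(f'pics/{n}0.png').astype(int); m=((im[...,2]>120)&(im[...,1]<60)&(im[...,0]<60)).astype(np.uint8)
    m[:90]=0
    k,l,s,ce=cv2.connectedComponentsWithStats(m); i=1+np.argmax(s[1:,4]); 
    pts=np.argwhere(l==i)[:,::-1].astype(float); mu=pts.mean(0); u,S,v=np.linalg.svd(pts-mu,full_matrices=False); t=(pts-mu)@v[0]
    e=[mu+v[0]*t.min(),mu+v[0]*t.max()]; print(n,s[i],mu,e)
    for x in e+[mu]: print(plane(n,x,162))
    if n=='scene': A=(mu,e)
    else: print('tri mid',tri('scene',A[0],'side',mu))
E
```

```text
near [ 610.4 -143.6   14. ]
left [ 499.  -178.6   14. ]
right [517.2 159.1  14. ]
side lens 116.79084447544145 316.7254430113578
scene [262 191  14  29 112] [269.1 205.2] [array([274.2, 191.5]), array([264.1, 218.3])]
[516.4 -76.1 162. ]
[ 554.7 -125.1  162. ]
[ 536.4 -101.8  162. ]
side [311 116  22  19 151] [320.6 125.2] [array([312.3, 117.6]), array([330.2, 134. ])]
[ 557.7 -135.8  162. ]
[513.2 -83.6 162. ]
[ 536.4 -110.9  162. ]
tri mid (array([ 536.9, -103.7,  165.3]), np.float64(3.7579270770702977))
```

```bash
python3 -m jog '[[[-0.02,-0.02,0],[0,0,0.12],1],[[-0.04,-0.04,0],[0,0,0.24],1],[[-0.06,-0.07,0],[0,0,0.36],1],[[-0.075,-0.088,-0.005],[0,0,0.48],1],[[-0.075,-0.088,-0.005],[0,0,0.6],1]]' 30; python3 -m jog '[[[0,0,0],[0,0,0.088],1],[[0,0,0],[0,0,0.088],1]]'
python3 - <<'E'
from h import *
st(); im=vision.snapshot('wrist'); cv2.imwrite('pics/w1.png',im[:,:,::-1])
m=vision.camera_model('wrist');T=m['world_to_cam'];print(-T[:3,:3].T@T[:3,3])
for p in [(537,-104,162),(572,-146,162),(572,-146,171),(519,-80,162),(537,-104,120)]: print(p,proj('wrist',p).round(0))
E
```

```text
time: 0.57
tool_pos: [522.4, -90.9, 233.2]
tcp_rot: [167.9, 89.8, -157.6]
ft_force: [0.4, 0.9, 0.5]
finger_gap: 85.6
time: 0.73
tool_pos: [524.5, -88.5, 234.0]
tcp_rot: [121.9, 90.0, 161.5]
ft_force: [0.1, 0.8, 0.5]
finger_gap: 85.5
t 0.73 tcp [524.5 -88.5 234. ] F [0.1 0.8 0.5] gap 85.5 T [-0.01  0.01  0.01]
[477.49028536 -30.26606268 368.73747124]
(537, -104, 162) [320. 244.]
(572, -146, 162) [321. 314.]
(572, -146, 171) [321. 322.]
(519, -80, 162) [322. 202.]
(537, -104, 120) [320. 222.]
```

View pics/w1.png

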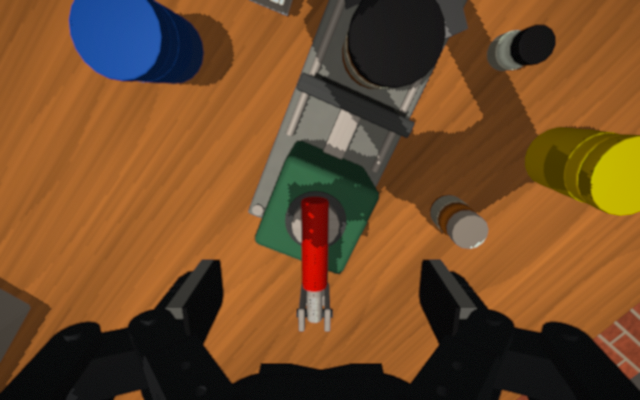

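Run:
```python
from h import *
np.set_printoptions(suppress=True,precision=1)
im=cv2.imread('pics/w1.png').astype(int); m=((im[...,2]>110)&(im[...,1]<60)&(im[...,0]<60)).astype(np.uint8)
m[:,:290]=0;m[:,345:]=0
p=np.argwhere(m)[:,::-1]; print(p.min(0),p.max(0))
for v in range(200,292,15):
    q=p[p[:,1]==v,0]; print(v,q.min(),q.max())
c=lambda v: p[abs(p[:,1]-v)<=2,0]
a=plane('wrist',(315,199),162); b=plane('wrist',(314.5,289),162)
print('free',a,'sl start',b,np.linalg.norm(a-b),np.degrees(np.arctan2(*(b-a)[1::-1])))
u=(b-a)/np.linalg.norm(b-a)
print('hinge from free', a+85*u,'axis',a+30*u)
print(proj('wrist',a+85*u))
# camera axes
```

```text
[301 203] [327 290]Traceback (most recent call last):
  File "<stdin>", line 7, in <module>
    return umr_minimum(a, axis, None, out, keepdims, initial, where)
ValueError: zero-size array to reduction operation minimum which has no identity
```

Run:
```python
from h import *
np.set_printoptions(suppress=True,precision=1)
im=cv2.imread('pics/w1.png').astype(int); m=((im[...,2]>110)&(im[...,1]<60)&(im[...,0]<60)).astype(np.uint8)
m[:,:290]=0;m[:,345:]=0
p=np.argwhere(m)[:,::-1]
for v in range(205,290,15):
    q=p[p[:,1]==v,0]; print(v,q.min(),q.max())
a=plane('wrist',(315,200),162); b=plane('wrist',(314.3,290),162)
print('free',a,'sl start',b,np.linalg.norm(a-b),np.degrees(np.arctan2(*(b-a)[1::-1])))
u=(b-a)/np.linalg.norm(b-a)
print('hinge from free', a+85*u,'axis',a+30*u, 'hinge from start',b+22*u)
print(proj('wrist',a+85*u))
# hub circle, gearbox check
print(plane('wrist',(314,317),162))
```

```text
205 305 323
220 308 322
235 308 322
250 302 326
265 302 325
280 302 327
free [514.9 -82.1 162. ] sl start [ 555.9 -133.6  162. ] 65.87449214417242 -51.41348753496408
hinge from free [ 567.9 -148.5  162. ] axis [ 533.6 -105.5  162. ] hinge from start [ 569.7 -150.8  162. ]
[314.1 313.4]
[ 569.7 -150.9  162. ]
```

```bash
python3 -m jog '[[[-0.002,-0.002,-0.03],[0,0,0.016],0.2],[[-0.002,-0.002,-0.06],[0,0,0.016],-0.2],[[-0.002,-0.002,-0.082],[0,0,0.016],-0.2],[[-0.002,-0.002,-0.082],[0,0,0.016],-0.2],[[-0.002,-0.002,-0.082],[0,0,0.016],-0.2]]' 30
python3 - <<'E'
from h import *
st(); im=vision.snapshot('wrist'); cv2.imwrite('pics/w2.png',im[:,:,::-1])
E
```

```text
time: 1.2
tool_pos: [522.0, -89.4, 151.1]
tcp_rot: [125.1, 89.8, 165.3]
ft_force: [-0.8, -0.5, 1.3]
finger_gap: 34.3
t 1.20 tcp [522.  -89.4 151.1] F [-0.8 -0.5  1.3] gap 34.3 T [0.01 0.03 0.01]
```

View pics/w2.png

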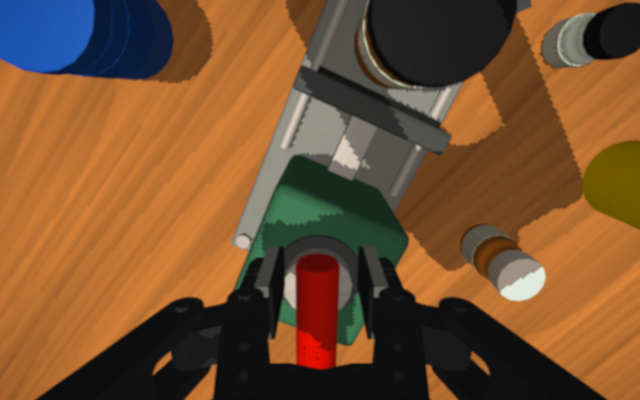

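The red handle's free end (316,265) lies centred between the pads, with the pads at columns 270 and 372. I'll close on it.

```bash
python3 -m jog '[[[0,0,0],[0,0,0],-0.8],[[0,0,0],[0,0,0],-0.8],[[0,0,0],[0,0,0],-0.8],[[0,0,0],[0,0,0],-0.8]]' 25
```

```text
time: 1.58
tool_pos: [522.8, -91.2, 154.1]
tcp_rot: [-134.5, 89.9, -94.3]
ft_force: [-7.9, -5.0, 1.9]
finger_gap: 17.2
```

```bash
python3 -m jog '[[[0.0,-0.002,0.0154],[0,0,0],-0.8],[[0.003,-0.0055,0.030],[0,0,0],-0.8],[[0.008,-0.0115,0.0435],[0,0,0],-0.8],[[0.0145,-0.0195,0.055],[0,0,0],-0.8],[[0.0223,-0.0295,0.064],[0,0,0],-0.8]]'
python3 - <<'E'
from h import *
st(); im=vision.snapshot('side'); cv2.imwrite('pics/s3.png',cv2.resize(im[50:250,200:440,::-1],None,fx=3,fy=3))
E
```

```text
time: 2.0
tool_pos: [544.9, -119.6, 218.0]
tcp_rot: [151.4, 89.9, -168.3]
ft_force: [-3.1, 0.7, -6.0]
finger_gap: 17.2
t 2.00 tcp [ 544.9 -119.6  218. ] F [-3.1  0.7 -6. ] gap 17.2 T [ 0.09  0.7  -0.02]
```

View pics/s3.png

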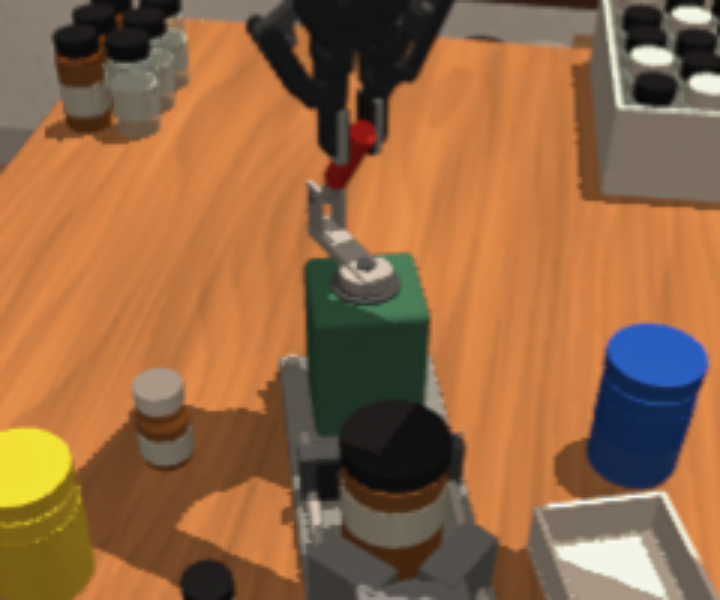

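```bash
python3 -m jog '[[[0.0073,-0.0091,0.0054],[0,0,0],-0.8],[[0.015,-0.0188,0.0088],[0,0,0],-0.8],[[0.0205,-0.0257,0.0098],[0,0,0],-0.8],[[0.0231,-0.0289,0.0099],[0,0,0],-0.8],[[0.0231,-0.0289,0.0099],[0,0,0],-0.8]]'
python3 - <<'E'
from h import *
st(); im=vision.snapshot('side'); cv2.imwrite('pics/s4.png',cv2.resize(im[50:250,200:440,::-1],None,fx=3,fy=3))
im=vision.snapshot('scene'); cv2.imwrite('pics/c4.png',cv2.resize(im[100:300,200:440,::-1],None,fx=3,fy=3))
E
```

```text
time: 2.47
tool_pos: [569.2, -148.9, 227.4]
tcp_rot: [-59.1, 89.9, -18.8]
ft_force: [-2.0, -0.3, 4.0]
finger_gap: 16.3
t 2.47 tcp [ 569.2 -148.9  227.4] F [-2.  -0.3  4. ] gap 16.3 T [-0.03  0.44  0.04]
```

View pics/s4.png

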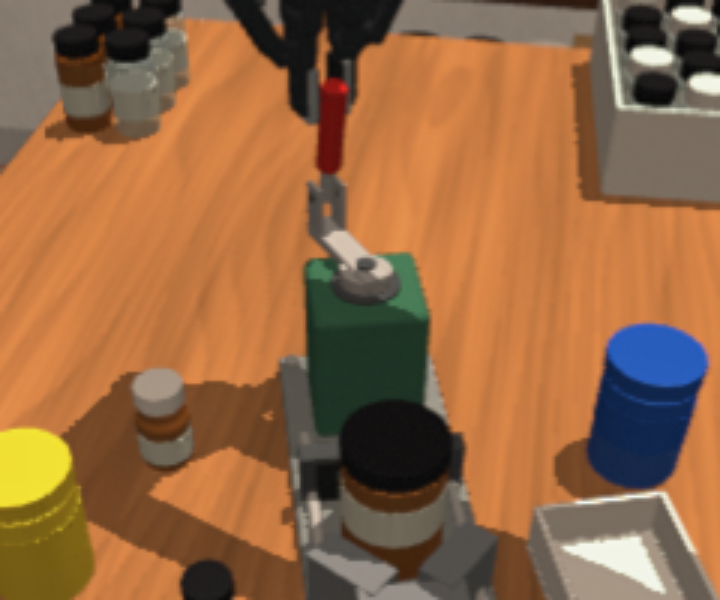

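View pics/c4.png

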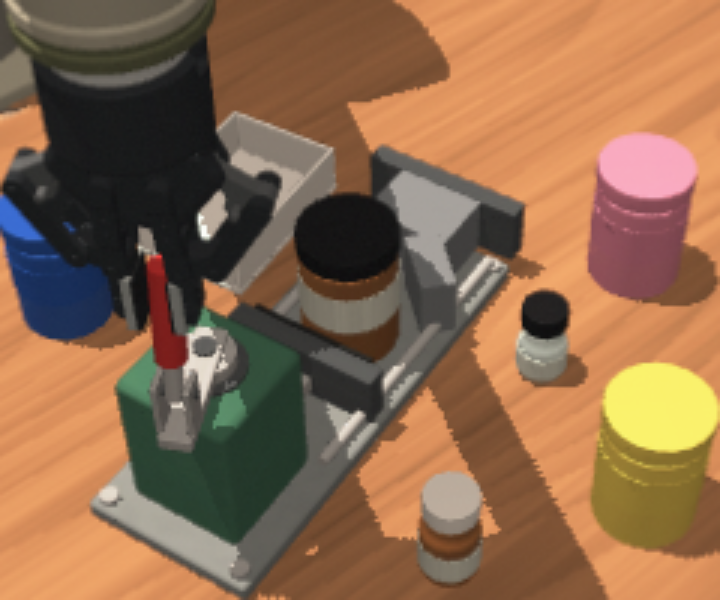

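```bash
python3 -m jog '[[[0.0012,-0.0016,0],[0,0,0],-0.8],[[0.0025,-0.0031,0],[0,0,0],-0.8],[[0.0025,-0.0031,0],[0,0,0],-0.8]]';python3 -m jog '[[[0.0012,-0.0016,0],[0,0,0],-0.8],[[0.0025,-0.0031,0],[0,0,0],-0.8],[[0.0025,-0.0031,0],[0,0,0],-0.8]]'
```

```text
time: 2.82
tool_pos: [571.0, -151.2, 227.0]
tcp_rot: [-59.1, 90.0, -18.7]
ft_force: [-3.9, 1.1, 6.0]
finger_gap: 15.5
time: 3.07
tool_pos: [573.6, -154.3, 226.9]
tcp_rot: [-46.1, 89.9, -5.8]
ft_force: [-3.7, 0.8, 4.3]
finger_gap: 14.5
```

Run:
```python
from h import *
st(); im=vision.snapshot('side'); cv2.imwrite('pics/s5.png',cv2.resize(im[60:140,260:360,::-1],None,fx=7,fy=7,interpolation=cv2.INTER_CUBIC))
im=vision.snapshot('scene'); cv2.imwrite('pics/c5.png',cv2.resize(im[140:260,200:320,::-1],None,fx=5,fy=5,interpolation=cv2.INTER_CUBIC))
im=vision.snapshot('wrist'); cv2.imwrite('pics/w5.png',im[:,:,::-1])
```

```text
t 3.07 tcp [ 573.6 -154.3  226.9] F [-3.7  0.8  4.3] gap 14.5 T [0.33 0.57 0.08]
```

View pics/s5.png

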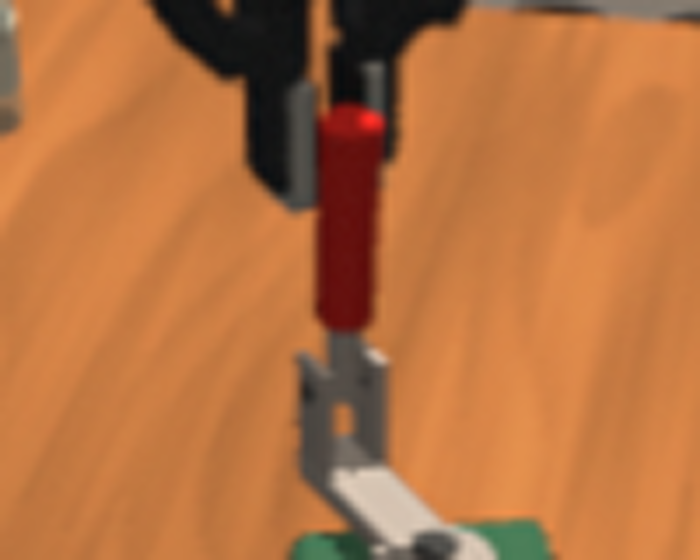

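View pics/c5.png

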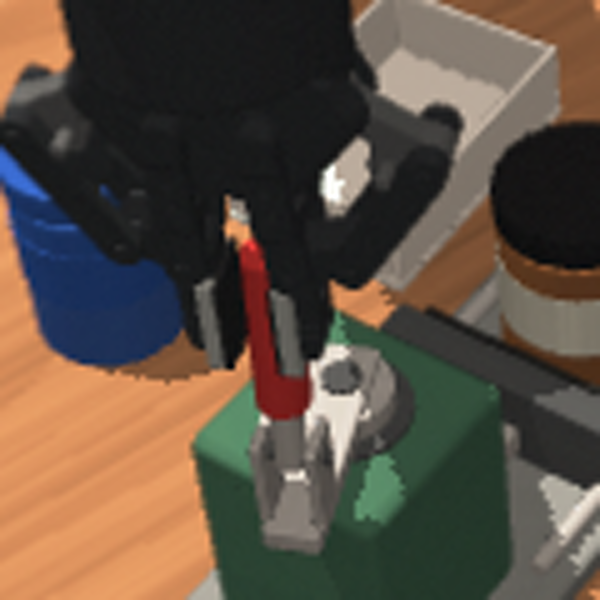

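View pics/w5.png

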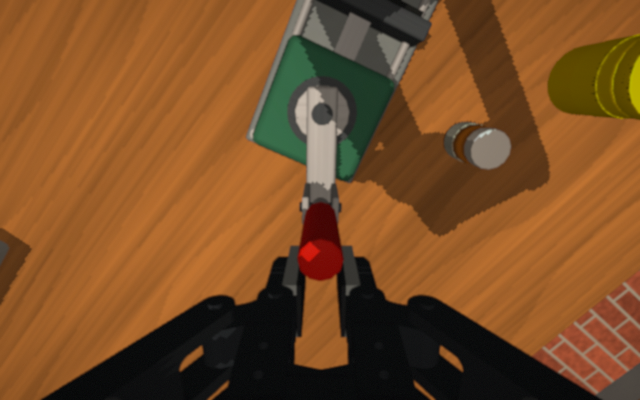

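Run:
```python
from h import *
np.set_printoptions(suppress=True,precision=1)
u=np.array([.624,-.7815])
A=np.array([535,-105.5])
for z in (247,245): 
    p=plane('wrist',(320.5,259),z); print(p,(p[:2]-A)@u)
print(proj('wrist',(569.5,-148.5,247)))
print(plane('wrist',(321,112),140))
p=plane('wrist',(320,207),171); print(p,(p[:2]-A)@u)
print('side end',[proj('side',(569.5+a*u[0],-148.5+a*u[1],247)) for a in(-20,-10,0)],'img',(260+352/7,60+120/7))
```

```text
[ 562.9 -141.9  247. ] 45.909505830593076
[ 563.6 -142.7  245. ] 46.933859550764346
[322.5 280.8]
[ 531.6 -104.7  140. ]
[ 565.7 -145.8  171. ] 50.61301559879318
side end [array([312.2,  79. ]), array([309.7,  76.9]), array([307.3,  74.8])] img (310.2857142857143, 77.14285714285714)
```

```bash
python3 -m jog '[[[0,0,0],[0,0,0],-0.2],[[0,0,0],[0,0,0],-0.2],[[-0.012,0.015,0],[0,0,0],-0.2],[[-0.0245,0.0307,0],[0,0,0],-0.2],[[-0.0245,0.0307,0],[0,0,0],-0.8]]' 40; python3 -m jog '[[[0,0,0],[0,0,0],-1],[[0,0,0],[0,0,0],-1],[[0,0,0],[0,0,0],-1],[[0.003,-0.0037,0],[0,0,0],-1],[[0.006,-0.0074,0],[0,0,0],-1]]'
python3 - <<'E'
from h import *
s=st();print(s['joint_pos'].round(1)); im=vision.snapshot('wrist'); cv2.imwrite('pics/w6.png',im[:,:,::-1])
E
```

```text
time: 3.63
tool_pos: [547.6, -121.7, 225.6]
tcp_rot: [89.3, 89.9, 129.7]
ft_force: [0.3, -0.4, -0.3]
finger_gap: 23.2
time: 4.05
tool_pos: [555.3, -131.7, 226.2]
tcp_rot: [73.4, 90.0, 113.7]
ft_force: [-1.9, 1.6, 1.1]
finger_gap: 0.5
t 4.05 tcp [ 555.3 -131.7  226.2] F [-1.9  1.6  1.1] gap 0.5 T [ 0.26  0.22 -0.01]
[-18.5   3.3  91.1   0.   85.6 -58.8]
```

View pics/w6.png

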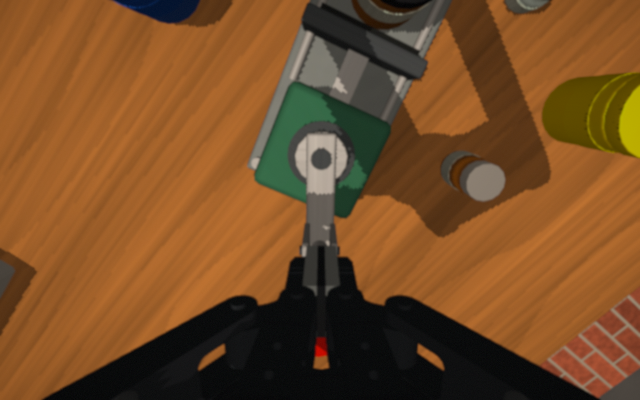

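```bash
for i in 1; do python3 -m jog '[[[0.0012,-0.0016,0],[0,0,0],-1],[[0.0025,-0.0031,0],[0,0,0],-1],[[0.0037,-0.0047,0],[0,0,0],-1],[[0.0037,-0.0047,0],[0,0,0],-1]]'; python3 -m jog '[[[0.0006,-0.0008,0],[0,0,0],-1],[[0.0012,-0.0016,0],[0,0,0],-1],[[0.0012,-0.0016,0],[0,0,0],-1]]'; done
```

```text
time: 4.43
tool_pos: [557.7, -134.6, 226.1]
tcp_rot: [91.8, 89.8, 132.2]
ft_force: [-7.6, 8.6, 5.5]
finger_gap: -0.2
time: 4.68
tool_pos: [558.3, -135.1, 226.1]
tcp_rot: [92.1, 89.6, 132.5]
ft_force: [-12.4, 13.8, 9.1]
finger_gap: 0.3
```

```bash
python3 -m jog '[[[-0.005,0.006,0],[0,0,0],-0.1],[[-0.005,0.006,0],[0,0,0],-0.1],[[-0.003,0.004,0],[0,0,0],-0.1],[[0.0035,-0.004,-0.007],[0,0,0],-0.1],[[0.0108,-0.0124,-0.014],[0,0,0],-0.1]]' 50; python3 -m jog '[[[0,0,0],[0,0,0],-0.8],[[0,0,0],[0,0,0],-0.8],[[0,0,0],[0,0,0],-0.8],[[0,0,0],[0,0,0],-0.8]]'
python3 - <<'E'
from h import *
s=st();print(s['joint_pos'].round(1)); im=vision.snapshot('wrist'); cv2.imwrite('pics/w7.png',im[:,:,::-1])
im=vision.snapshot('side'); cv2.imwrite('pics/s7.png',cv2.resize(im[60:140,260:360,::-1],None,fx=6,fy=6,interpolation=cv2.INTER_CUBIC))
E
```

```text
time: 5.1
tool_pos: [571.5, -150.8, 212.8]
tcp_rot: [-71.5, 89.9, -31.2]
ft_force: [0.0, -0.2, -0.5]
finger_gap: 38.0
time: 5.43
tool_pos: [570.2, -150.6, 211.6]
tcp_rot: [-175.9, 89.9, -135.6]
ft_force: [0.2, -5.6, -7.8]
finger_gap: 16.8
t 5.43 tcp [ 570.2 -150.6  211.6] F [ 0.2 -5.6 -7.8] gap 16.8 T [-0.97 -0.26  0.04]
[-19.7   6.7  89.   -0.1  84.3 -60. ]
```

View pics/w7.png

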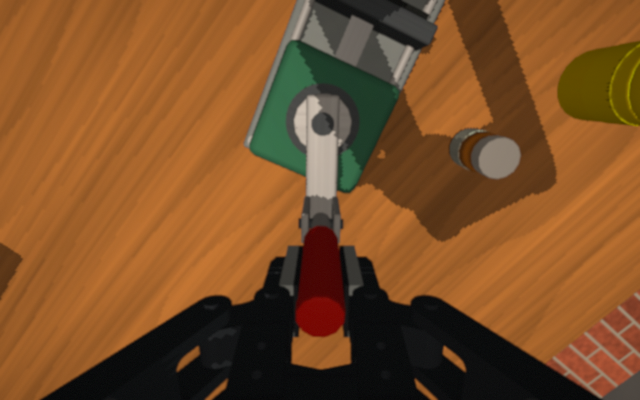

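View pics/s7.png

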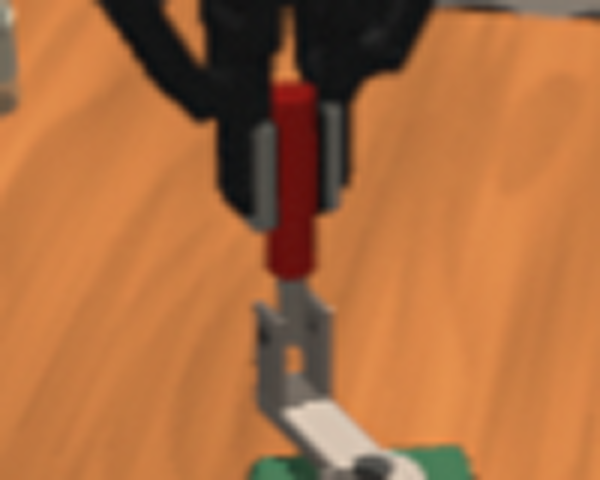

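Run:
```python
from h import *
np.set_printoptions(suppress=True,precision=1)
A=np.array([535,-105.5]); th=np.radians(17.2); ey=np.array([-np.sin(th),np.cos(th)]); ex=np.array([np.cos(th),np.sin(th)])
cl=lambda p:np.array([(p[:2]-A)@ex,(p[:2]-A)@ey])
p=plane('wrist',(320,318),247);print('handle end',p,np.linalg.norm(p[:2]-A))
im=vision.snapshot('scene');cv2.imwrite('pics/c8.png',im[:,:,::-1]);a=cv2.resize(im[150:260,260:380,::-1],None,fx=6,fy=6,interpolation=cv2.INTER_CUBIC);cv2.imwrite('pics/c8z.png',a)
for k in range(0,6):
    ph=np.radians(-51.4-6*k); print(k,(56.5*np.array([np.cos(ph),np.sin(ph)])+A-np.array([570.6,-150])).round(1))
```

```text
handle end [ 569.  -149.5  247. ] 55.625512858955034
0 [-0.4  0.3]
1 [-5.2 -3.1]
2 [-10.3  -6. ]
3 [-15.7  -8.4]
4 [-21.4 -10.2]
5 [-27.2 -11.4]
```

View pics/c8z.png

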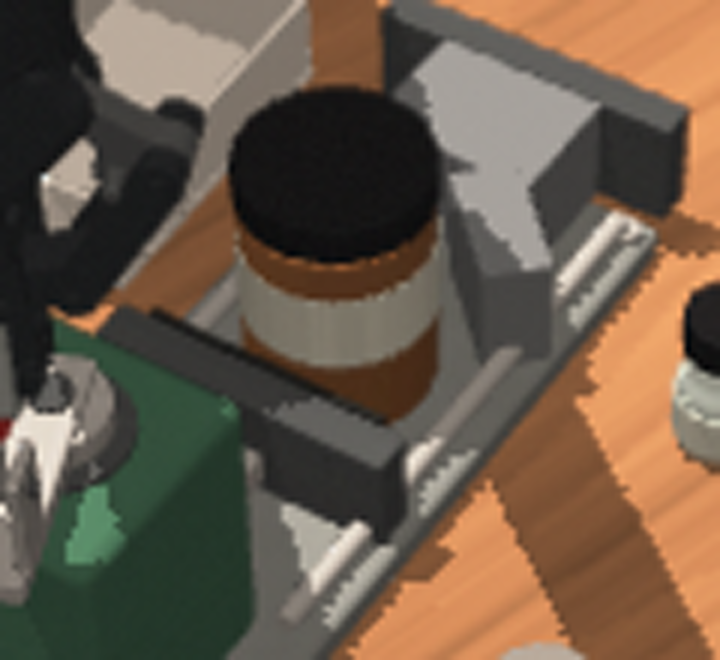

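Run:
```python
from h import *
np.set_printoptions(suppress=True,precision=1)
A=np.array([535,-105.5]); th=np.radians(17.2); ey=np.array([-np.sin(th),np.cos(th)]); ex=np.array([np.cos(th),np.sin(th)])
cl=lambda p:np.array([(p[:2]-A)@ex,(p[:2]-A)@ey])
c=lambda u,v:(260+u/6,150+v/6)
print('lid c scene',cl(plane('scene',c(335,165),113)))
print('rubber edge', cl(plane('scene',c(398,425),54)),cl(plane('scene',c(155,312),54)))
print('side lid', cl(plane('side',(230+306/3,90+322/3),113)))
print('wrist0 lid',)
for q in [(548,268),(600,105)]:
  print(cl(plane('scene',c(*q),54)),cl(plane('scene',c(*q),64)),cl(plane('scene',c(*q),44)))
```

```text
lid c scene [  4.4 141.6]
rubber edge [ 51.1 103.2] [-42.7 103.3]
side lid [  0.6 152. ]
wrist0 lid
[ 56.9 187.7] [ 61.5 179.2] [ 52.2 196.2]
[ 32.6 265.8] [ 37.6 256.3] [ 27.7 275.4]
```

```bash
python3 -m jog '[[[-0.005,-0.003,0],[0,0,-0.105],-0.8],[[-0.010,-0.006,0],[0,0,-0.209],-0.8],[[-0.0155,-0.0085,0],[0,0,-0.314],-0.8],[[-0.021,-0.010,0],[0,0,-0.419],-0.8],[[-0.027,-0.0115,0],[0,0,-0.524],-0.8]]' 50
python3 - <<'E'
from h import *
s=st();print(s['joint_pos'].round(1)); im=vision.snapshot('wrist'); cv2.imwrite('pics/w9.png',im[:,:,::-1])
A=np.array([535,-105.5])
for k in range(0,6):
    ph=np.radians(-81.4-6*k); print(k,(56.5*np.array([np.cos(ph),np.sin(ph)])+A-np.array([543.6,-161.5])).round(1))
E
```

```text
time: 6.0
tool_pos: [544.4, -162.2, 211.7]
tcp_rot: [-42.4, 89.8, -32.4]
ft_force: [8.4, -5.9, -13.2]
finger_gap: 16.8
t 6.00 tcp [ 544.4 -162.2  211.7] F [  8.4  -5.9 -13.2] gap 16.8 T [-1.3  -1.6  -0.01]
[-21.7   3.2  92.7  -0.   83.9 -31.7]
0 [-0.2  0.1]
1 [-6.  -0.4]
2 [-12.   -0.4]
3 [-17.8   0.3]
4 [-23.6   1.5]
5 [-29.2   3.4]
```

View pics/w9.png

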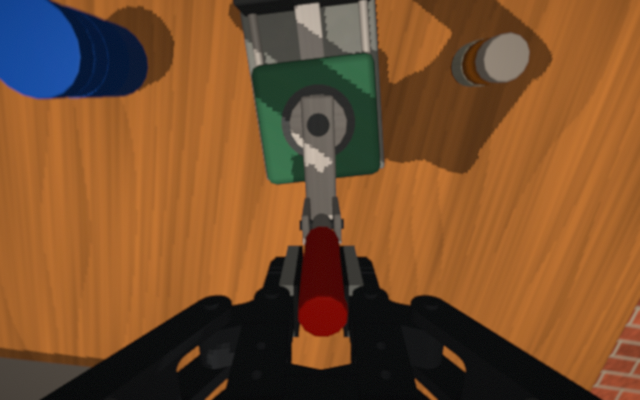

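```bash
python3 -m jog '[[[-0.006,-0.001,-0.001],[0,0,-0.105],-0.8],[[-0.012,-0.0014,-0.001],[0,0,-0.209],-0.8],[[-0.018,-0.0007,-0.001],[0,0,-0.314],-0.8],[[-0.018,-0.0007,-0.001],[0,0,-0.314],-0.8]]'
python3 - <<'E'
from h import *
s=st(); im=vision.snapshot('side'); cv2.imwrite('pics/s10.png',cv2.resize(im[170:290,270:390,::-1],None,fx=5,fy=5,interpolation=cv2.INTER_CUBIC))
im=vision.snapshot('scene'); cv2.imwrite('pics/c10.png',cv2.resize(im[150:260,260:380,::-1],None,fx=6,fy=6,interpolation=cv2.INTER_CUBIC))
E
```

```text
time: 6.38
tool_pos: [525.6, -163.0, 211.6]
tcp_rot: [-40.4, 89.8, -48.5]
ft_force: [3.5, -6.2, -7.7]
finger_gap: 16.7
t 6.38 tcp [ 525.6 -163.   211.6] F [ 3.5 -6.2 -7.7] gap 16.7 T [-1.41 -0.42 -0.03]
```

View pics/s10.png

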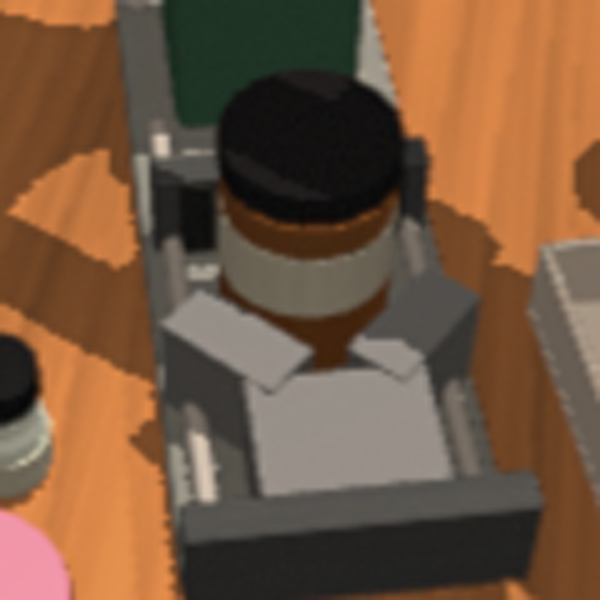

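View pics/c10.png

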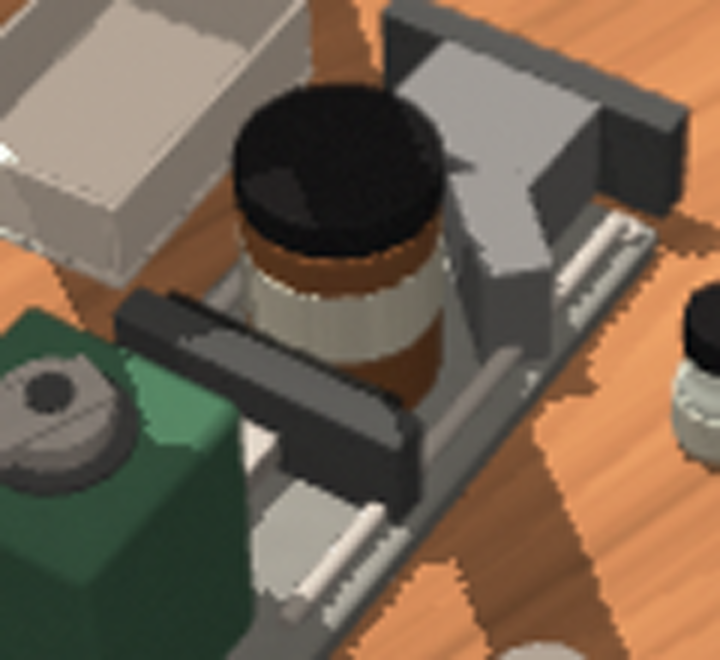

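Run:
```python
from h import *
np.set_printoptions(suppress=True,precision=1)
A=np.array([535,-105.5]); th=np.radians(17.2); ey=np.array([-np.sin(th),np.cos(th)]); ex=np.array([np.cos(th),np.sin(th)])
cl=lambda p:np.array([(p[:2]-A)@ex,(p[:2]-A)@ey])
c=lambda u,v:(260+u/6,150+v/6); d=lambda u,v:(270+u/5,170+v/5)
p,e=tri('scene',c(548,268),'side',d(165,325));print(p,e,cl(p))
p2,e=tri('scene',c(490,275),'side',d(205,292));print(p2,e,cl(p2))
z=p[2]
for n,q in dict(L0=(205,292),L1=(312,352),R0=(430,272),R1=(352,342)).items(): print(n,cl(plane('side',d(*q),z)))
print('lid scene',cl(plane('scene',c(340,161),113)),'side',cl(plane('side',d(310,137),113)))
print('jaw edge',cl(plane('scene',c(415,408),54)))
ph=-99.4
A=np.array([535,-105.5])
for k in range(0,6):
    ph=np.radians(-99.4-3*k); print(k,(57.5*np.array([np.cos(ph),np.sin(ph)])+A-57.5*np.array([np.cos(np.radians(-99.4)),np.sin(np.radians(-99.4))])-A).round(1))
```

```text
[535.2  88.4  57. ] 1.3813732099674423 [ 57.5 185.1]
[524.4  71.3  57.4] 3.000985411498477 [ 42.2 172.1]
L0 [ 40.7 171. ]
L1 [  6.3 203.9]
R0 [-43.3 171.7]
R1 [ -8.6 201.1]
lid scene [  4.8 143.9] side [  0.6 152.1]
jaw edge [ 51.9 112.1]
0 [0. 0.]
1 [-3.   0.6]
2 [-5.9  1.3]
3 [-8.8  2.2]
4 [-11.6   3.2]
5 [-14.4   4.4]
```

```bash
python3 -m jog '[[[-0.006,0.0013,0],[0,0,-0.105],-0.8],[[-0.0116,0.0032,0],[0,0,-0.209],-0.8],[[-0.0171,0.0056,0],[0,0,-0.314],-0.8],[[-0.0223,0.0087,0],[0,0,-0.419],-0.8],[[-0.0223,0.0087,0],[0,0,-0.419],-0.8]]'
python3 - <<'E'
from h import *
s=st(); im=vision.snapshot('side'); cv2.imwrite('pics/s11.png',cv2.resize(im[170:290,270:390,::-1],None,fx=5,fy=5,interpolation=cv2.INTER_CUBIC))
im=vision.snapshot('scene'); cv2.imwrite('pics/c11.png',cv2.resize(im[150:260,260:380,::-1],None,fx=6,fy=6,interpolation=cv2.INTER_CUBIC))
ph=np.radians(-123.4);F=s['ft_force'];print('tang',F@[-np.sin(ph),np.cos(ph),0],'rad',F@[np.cos(ph),np.sin(ph),0])
E
```

```text
time: 6.9
tool_pos: [502.5, -154.9, 211.6]
tcp_rot: [-55.2, 89.8, -87.3]
ft_force: [-1.3, -9.0, -5.2]
finger_gap: 16.8
t 6.90 tcp [ 502.5 -154.9  211.6] F [-1.3 -9.  -5.2] gap 16.8 T [-1.9   0.35 -0.03]
tang 3.83704166206474 rad 8.216525515914666
```

View pics/s11.png

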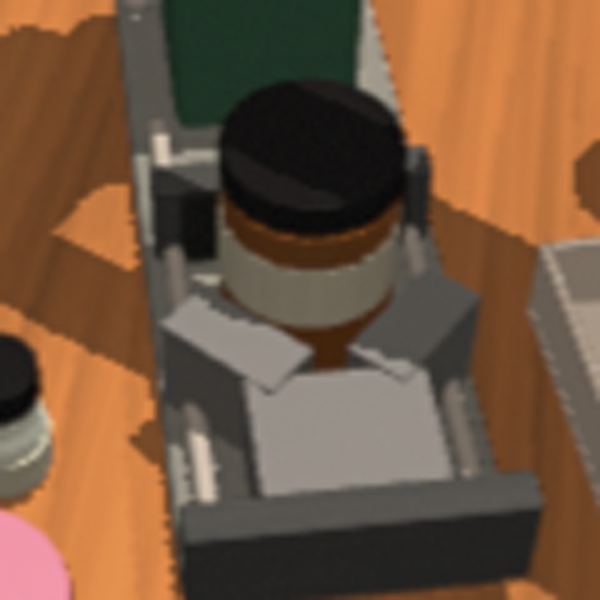

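View pics/c11.png

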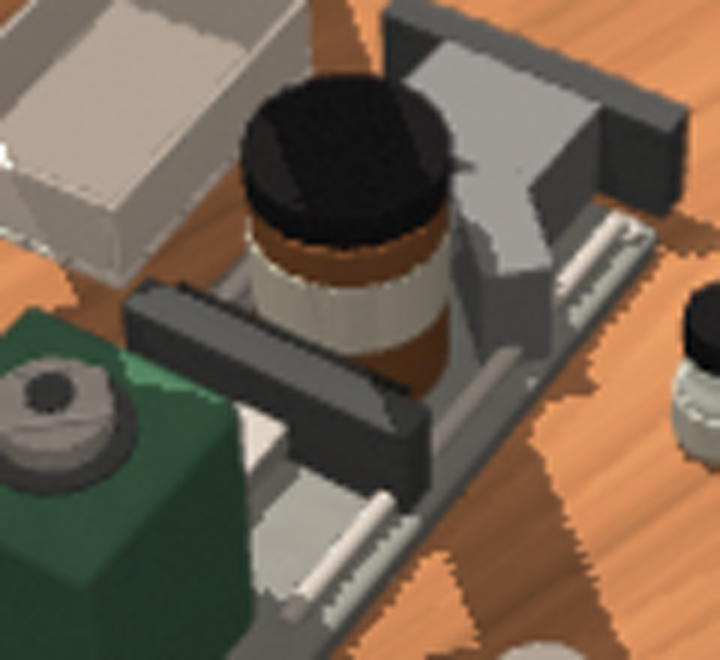

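```bash
cat > tab.py <<'E'
import numpy as np,sys
p0,r0,st,n,r1=map(float,sys.argv[1:6])
e=lambda p:np.array([np.cos(np.radians(p)),np.sin(np.radians(p))])
for k in range(1,int(n)+1): print(p0-st*k,((r1*e(p0-st*k)-r0*e(p0))/1000).round(4),round(np.radians(-st*k),3))
E
cat > f.py <<'E'
from h import *
import sys
s=r.sense();ph=np.radians(float(sys.argv[1]));F=s['ft_force'];print('t',round(s['time'],2),'tang %.1f rad %.1f z %.1f'%(F@[-np.sin(ph),np.cos(ph),0],F@[np.cos(ph),np.sin(ph),0],F[2]), 'phi %.1f R %.1f'%(np.degrees(np.arctan2(s['tool_pos'][1]+105.5,s['tool_pos'][0]-535)),np.hypot(s['tool_pos'][1]+105.5,s['tool_pos'][0]-535)))
E
python3 tab.py -123.4 57.5 3 4 58.5
```

```text
-126.4 [-0.0031  0.0009] -0.052
-129.4 [-0.0055  0.0028] -0.105
-132.4 [-0.0078  0.0048] -0.157
-135.4 [-0.01    0.0069] -0.209
```

```bash
python3 -m jog '[[[-0.0031,0.0009,-0.001],[0,0,-0.052],-0.8],[[-0.0055,0.0028,-0.001],[0,0,-0.105],-0.8],[[-0.0078,0.0048,-0.001],[0,0,-0.157],-0.8],[[-0.010,0.0069,-0.001],[0,0,-0.209],-0.8]]'; python3 f.py -135.4; python3 tab.py -135.4 58.5 3 2 59;python3 tab.py -141.4 59 3 2 59
```

```text
time: 7.33
tool_pos: [493.6, -148.4, 211.5]
tcp_rot: [-19.9, 89.7, -63.8]
ft_force: [-0.0, -10.6, -1.6]
finger_gap: 17.0
t 7.33 tang 7.5 rad 7.5 z -1.6 phi -134.0 R 59.6
-138.4 [-0.0025  0.0019] -0.052
-141.4 [-0.0045  0.0043] -0.105
-144.4 [-0.0019  0.0025] -0.052
-147.4 [-0.0036  0.005 ] -0.105
```

```bash
python3 -m jog '[[[-0.0025,0.0019,0],[0,0,-0.052],-0.8],[[-0.0045,0.0043,0],[0,0,-0.105],-0.8]]'>/dev/null; python3 f.py -141.4
python3 - <<'E'
from h import *
im=vision.snapshot('side'); cv2.imwrite('pics/s12.png',cv2.resize(im[170:290,270:390,::-1],None,fx=5,fy=5,interpolation=cv2.INTER_CUBIC))
E
```

```text
t 7.5 tang 7.2 rad 6.2 z -1.5 phi -140.1 R 59.9
```

View pics/s12.png

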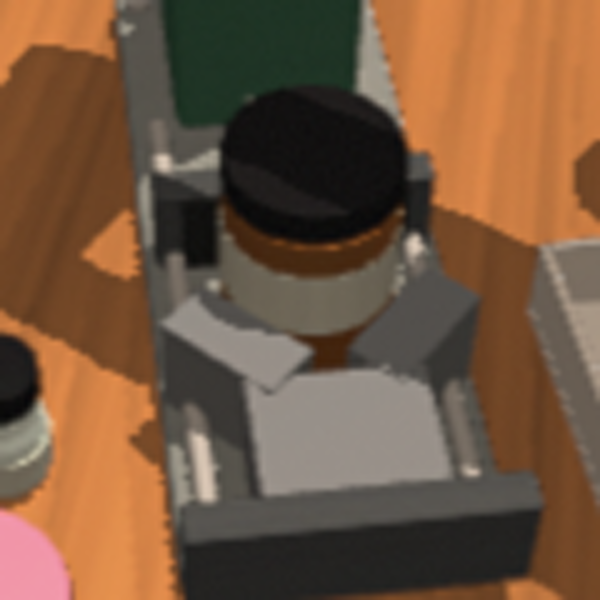

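```bash
python3 -m jog '[[[-0.0019,0.0025,0],[0,0,-0.052],-0.8],[[-0.0036,0.005,0],[0,0,-0.105],-0.8]]'>/dev/null; python3 f.py -147.4;python3 tab.py -147.4 59 3 2 59;python3 tab.py -153.4 59 3 2 59; python3 tab.py -159.4 59 3 2 59;python3 tab.py -165.4 59 3 2 59
```

```text
t 7.72 tang 7.7 rad 7.7 z -0.5 phi -146.0 R 60.1
-150.4 [-0.0016  0.0026] -0.052
-153.4 [-0.0031  0.0054] -0.105
-156.4 [-0.0013  0.0028] -0.052
-159.4 [-0.0025  0.0057] -0.105
-162.4 [-0.001   0.0029] -0.052
-165.4 [-0.0019  0.0059] -0.105
-168.4 [-0.0007  0.003 ] -0.052
-171.4 [-0.0012  0.006 ] -0.105
```

```bash
python3 -m jog '[[[-0.0016,0.0026,0],[0,0,-0.052],-0.8],[[-0.0031,0.0054,0],[0,0,-0.105],-0.8]]'>/dev/null; python3 f.py -153.4
```

```text
t 7.88 tang 7.5 rad 8.4 z 1.3 phi -152.1 R 60.2
```

```bash
python3 -m jog '[[[-0.0013,0.0028,0],[0,0,-0.052],-0.8]]'>/dev/null; python3 f.py -156.4
```

```text
t 7.97 tang 7.3 rad 8.9 z 0.4 phi -155.1 R 60.3
```

```bash
python3 -m jog '[[[-0.0012,0.0029,0],[0,0,-0.052],-0.8]]'>/dev/null; python3 f.py -159.4
python3 - <<'E'
from h import *
im=vision.snapshot('side'); cv2.imwrite('pics/s13.png',cv2.resize(im[170:290,270:390,::-1],None,fx=5,fy=5,interpolation=cv2.INTER_CUBIC))
im=vision.snapshot('scene'); cv2.imwrite('pics/c13.png',cv2.resize(im[150:260,260:380,::-1],None,fx=6,fy=6,interpolation=cv2.INTER_CUBIC))
E
```

```text
t 8.05 tang 6.6 rad 8.8 z 2.0 phi -158.2 R 60.4
```

View pics/s13.png

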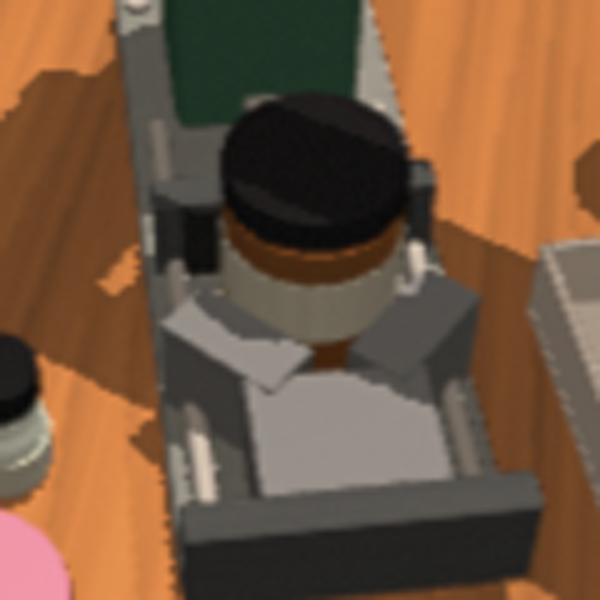

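View pics/c13.png

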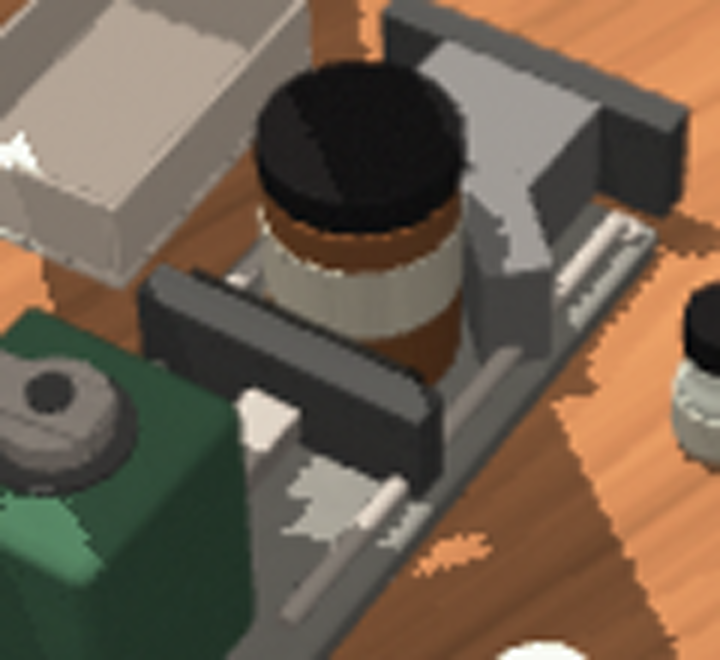

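```bash
python3 -m jog '[[[-0.002,0.0026,0],[0,0,-0.052],-0.8]]'>/dev/null; python3 f.py -162.4; python3 tab.py -162.4 60 3 1 61;python3 tab.py -165.4 61 2 5 61
```

```text
t 8.23 tang 7.3 rad 3.2 z -0.5 phi -161.1 R 60.8
-165.4 [-0.0018  0.0028] -0.052
-167.4 [-0.0005  0.0021] -0.035
-169.4 [-0.0009  0.0042] -0.07
-171.4 [-0.0013  0.0063] -0.105
-173.4 [-0.0016  0.0084] -0.14
-175.4 [-0.0018  0.0105] -0.175
```

```bash
python3 -m jog '[[[-0.0013,0.0029,0],[0,0,-0.052],-0.8]]'>/dev/null; python3 f.py -165.4
```

```text
t 8.32 tang 7.0 rad 2.5 z -0.5 phi -164.3 R 60.9
```

```bash
python3 -m jog '[[[-0.0007,0.0031,0],[0,0,-0.052],-0.8]]'>/dev/null; python3 f.py -168.4
```

```text
t 8.4 tang 7.3 rad 3.8 z -0.5 phi -167.4 R 61.0
```

```bash
python3 -m jog '[[[-0.0004,0.002,0],[0,0,-0.035],-0.8]]'>/dev/null; python3 f.py -170.4
```

```text
t 8.48 tang 8.1 rad 4.7 z 0.9 phi -169.5 R 61.0
```

```bash
python3 -m jog '[[[-0.0003,0.0016,0],[0,0,-0.026],-0.8]]'>/dev/null; python3 f.py -172
```

```text
t 8.57 tang 7.6 rad 3.0 z 1.4 phi -171.0 R 61.0
```

```bash
python3 -m jog '[[[-0.0002,0.0016,0],[0,0,-0.026],-0.8]]'>/dev/null; python3 f.py -173.5
python3 - <<'E'
from h import *
im=vision.snapshot('side'); cv2.imwrite('pics/s14.png',cv2.resize(im[170:290,270:390,::-1],None,fx=5,fy=5,interpolation=cv2.INTER_CUBIC))
im=vision.snapshot('scene'); cv2.imwrite('pics/c14.png',cv2.resize(im[150:260,260:380,::-1],None,fx=6,fy=6,interpolation=cv2.INTER_CUBIC))
E
```

```text
t 8.65 tang 6.5 rad 4.0 z 0.7 phi -172.5 R 61.1
```

View pics/c14.png

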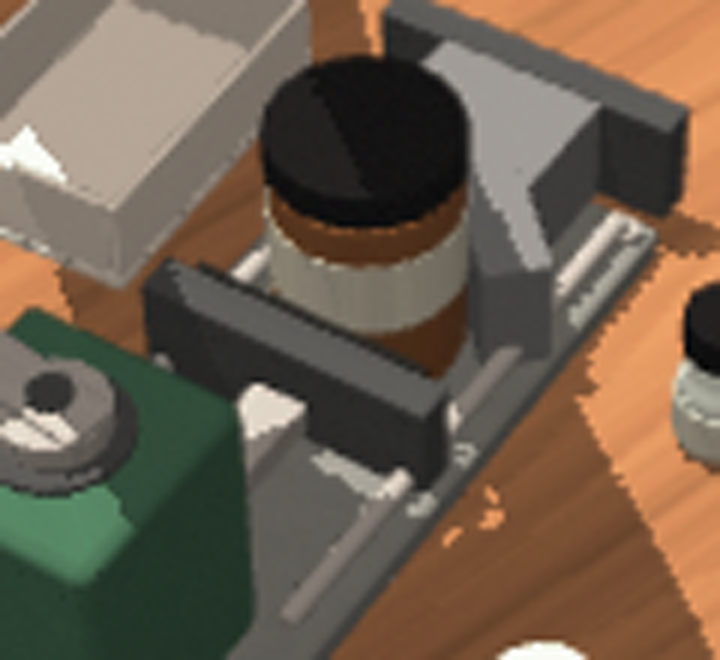

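View pics/s14.png

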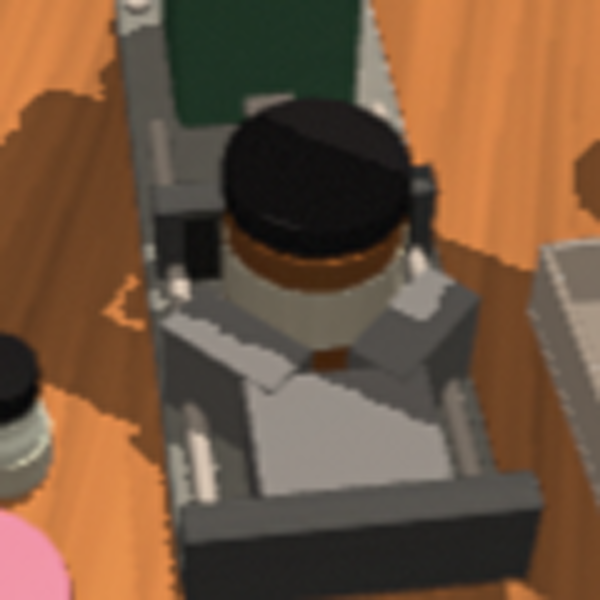

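```bash
python3 -m jog '[[[-0.0002,0.0021,0],[0,0,-0.035],-0.8]]'>/dev/null; python3 f.py -175.5
```

```text
t 8.83 tang 6.9 rad 5.1 z 1.4 phi -174.3 R 61.1
```

```bash
python3 -m jog '[[[-0.0001,0.0021,0],[0,0,-0.035],-0.8]]'>/dev/null; python3 f.py -177.5
```

```text
t 8.92 tang 7.3 rad 4.2 z 1.4 phi -176.3 R 61.1
```

```bash
python3 -m jog '[[[0,0.0021,0],[0,0,-0.035],-0.8]]'>/dev/null; python3 f.py -179.5
```

```text
t 9.0 tang 9.8 rad 5.6 z 1.7 phi -178.2 R 61.1
```

```bash
python3 -m jog '[[[0,0.0021,0],[0,0,-0.035],-0.8]]'>/dev/null; python3 f.py -181.5
```

```text
t 9.08 tang 11.4 rad 4.3 z 1.6 phi -179.9 R 61.1
```

```bash
python3 -m jog '[[[0,-0.0012,0],[0,0,0.01],-0.8]]'>/dev/null; python3 f.py -180; python3 -m jog '[[[0,0,0],[0,0,0],-0.8]]'; python3 f.py -180;python3 - <<'E'
from h import *
im=vision.snapshot('side'); cv2.imwrite('pics/s15.png',cv2.resize(im[170:290,270:390,::-1],None,fx=5,fy=5,interpolation=cv2.INTER_CUBIC))
im=vision.snapshot('scene'); cv2.imwrite('pics/c15.png',cv2.resize(im[150:260,220:370,::-1],None,fx=5,fy=5,interpolation=cv2.INTER_CUBIC))
E
```

```text
t 9.17 tang 2.0 rad 4.5 z 2.8 phi -179.6 R 61.1
time: 9.25
tool_pos: [473.9, -105.8, 211.3]
tcp_rot: [-7.5, 89.9, -96.6]
ft_force: [-5.5, -4.5, 2.6]
finger_gap: 16.7
t 9.25 tang 4.5 rad 5.5 z 2.6 phi -179.7 R 61.1
```

View pics/s15.png

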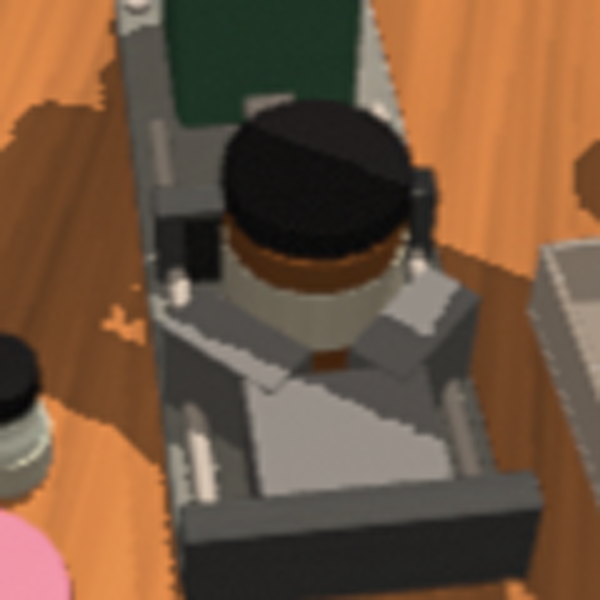

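View pics/c15.png

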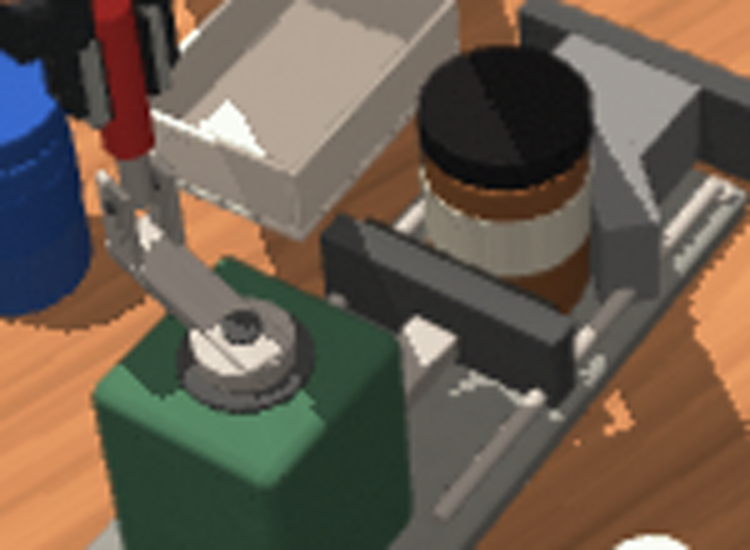

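```bash
python3 -m jog '[[[0,-0.0004,0],[0,0,0],-0.1],[[0,-0.0004,0],[0,0,0],-0.1],[[0,-0.0004,0.002],[0,0,0],-0.1],[[-0.013,-0.0004,0.010],[0,0,0],-0.1],[[-0.028,-0.0004,0.019],[0,0,0],-0.1]]'
python3 - <<'E'
from h import *
s=st(); print(s['joint_pos'].round(1));im=vision.snapshot('wrist'); cv2.imwrite('pics/w16.png',im[:,:,::-1])
for x in (475,472,477): print(proj('wrist',(x,-106,247)),proj('wrist',(x+3,-106,171)))
print(proj('wrist',(532,-105.5,136)))
E
```

```text
time: 9.77
tool_pos: [446.2, -105.1, 229.1]
tcp_rot: [-138.4, 89.9, 132.6]
ft_force: [0.1, 0.3, -0.2]
finger_gap: 38.5
t 9.77 tcp [ 446.2 -105.1  229.1] F [ 0.1  0.3 -0.2] gap 38.5 T [-0.06  0.01 -0.05]
[-19.7 -14.7 107.6   0.   87.2  69.3]
[323.1527192  221.63342071] [322.24960441 171.00115642]
[322.99745864 229.03628868] [322.15417296 175.96793876]
[323.25742294 216.64055869] [322.3136923  167.66557683]
[322.76972564  77.00911627]
```

View pics/w16.png

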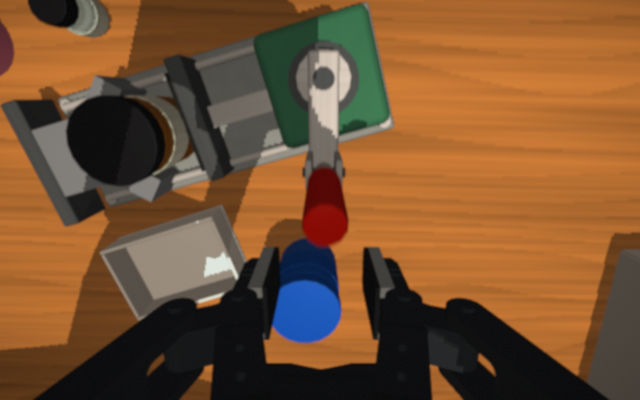

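```bash
python3 -m jog '[[[0,0,0],[0,0,0],-1],[[0,0,0],[0,0,0],-1],[[0,0,0],[0,0,0],-1],[[0.008,0,0.001],[0,0,0],-1],[[0.016,0,0.001],[0,0,0],-1]]' 40; python3 -m jog '[[[0.0088,0,0],[0,0,0],-1],[[0.0165,0,-0.002],[0,0,0],-1],[[0.024,0,-0.0037],[0,0,0],-1]]'
python3 - <<'E'
from h import *
im=vision.snapshot('side'); cv2.imwrite('pics/s17.png',cv2.resize(im[50:170,270:410,::-1],None,fx=5,fy=5,interpolation=cv2.INTER_CUBIC))
E
```

```text
time: 10.23
tool_pos: [463.0, -105.5, 230.0]
tcp_rot: [-109.3, 90.0, 161.7]
ft_force: [-2.6, -0.2, 2.1]
finger_gap: -0.4
time: 10.48
tool_pos: [487.5, -105.5, 226.2]
tcp_rot: [-106.4, 90.0, 164.6]
ft_force: [-1.5, -0.8, 1.8]
finger_gap: 0.0
```

View pics/s17.png

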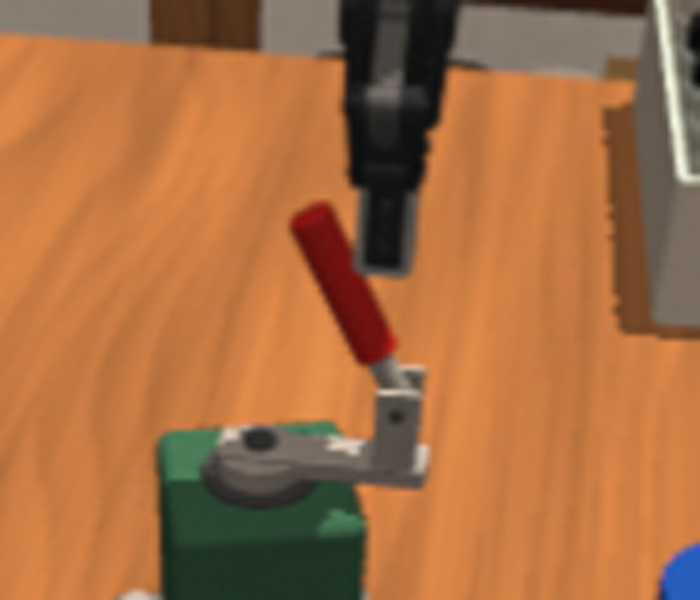

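```bash
python3 -m jog '[[[0.014,0,-0.0077],[0,0,0],-1],[[0.0205,0,-0.013],[0,0,0],-1],[[0.0255,0,-0.0187],[0,0,0],-1],[[0.0313,0,-0.0275],[0,0,0],-1],[[0.0355,0,-0.037],[0,0,0],-1]]'; python3 -m jog '[[[0.002,0,-0.006],[0,0,0],-1],[[0.002,0,-0.009],[0,0,0],-1],[[0.002,0,-0.009],[0,0,0],-1]]'
python3 - <<'E'
from h import *
im=vision.snapshot('side'); cv2.imwrite('pics/s18.png',cv2.resize(im[50:170,270:410,::-1],None,fx=5,fy=5,interpolation=cv2.INTER_CUBIC))
E
```

```text
time: 10.95
tool_pos: [523.0, -105.7, 189.3]
tcp_rot: [78.4, 89.9, -10.6]
ft_force: [1.5, -0.3, 3.5]
finger_gap: 0.2
time: 11.2
tool_pos: [523.3, -105.4, 179.3]
tcp_rot: [-108.2, 89.9, 162.8]
ft_force: [-0.9, 0.3, -0.6]
finger_gap: -0.0
```

View pics/s18.png

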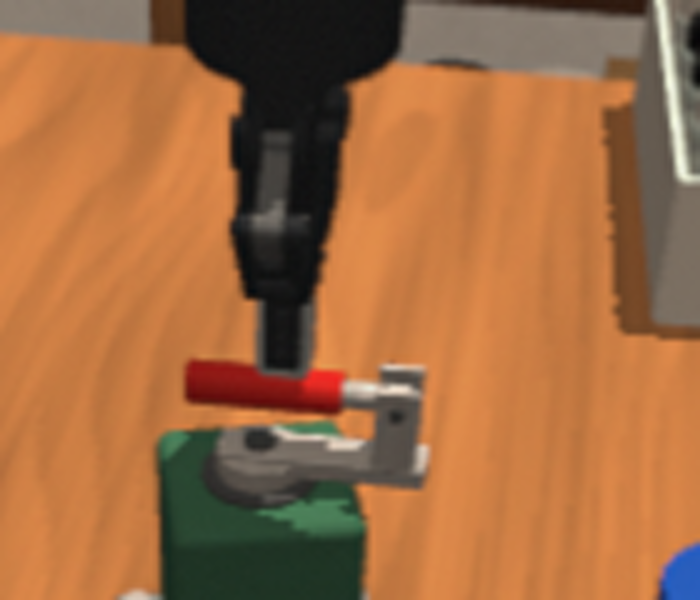

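```bash
python3 -m jog '[[[0.004,0,-0.001],[0,0,0],-1],[[0.006,0,-0.002],[0,0,0],-1],[[0.006,0,-0.003],[0,0,0],-1]]'|tail -2; python3 -m jog '[[[0,0,-0.001],[0,0,0],-1],[[0,0,-0.002],[0,0,0],-1]]'
```

```text
ft_force: [-3.9, 0.7, 9.5]
finger_gap: 0.3
time: 11.67
tool_pos: [530.2, -106.0, 177.5]
tcp_rot: [47.2, 89.9, -41.9]
ft_force: [-7.7, 0.4, 17.9]
finger_gap: -0.1
```

```bash
python3 -m jog '[[[0,0,0.02],[0,0,0],-1],[[0,0,0.05],[0,0,0],-1],[[0,0,0.08],[0,0,0],-1],[[0,0,0.1],[0,0,0],-1],[[0,0,0.1],[0,0,0],-1]]'
python3 - <<'E'
from h import *
im=vision.snapshot('side'); cv2.imwrite('pics/s19.png',cv2.resize(im[100:290,220:420,::-1],None,fx=3,fy=3,interpolation=cv2.INTER_CUBIC))
im=vision.snapshot('scene'); cv2.imwrite('pics/c19.png',cv2.resize(im[130:310,190:430,::-1],None,fx=3,fy=3,interpolation=cv2.INTER_CUBIC))
im=vision.snapshot('wrist'); cv2.imwrite('pics/w19.png',im[:,:,::-1])
st()
E
```

```text
time: 12.08
tool_pos: [532.2, -106.3, 281.6]
tcp_rot: [72.1, 89.5, -16.9]
ft_force: [0.9, -1.1, 0.6]
finger_gap: -0.4
t 12.23 tcp [ 529.8 -105.6  275. ] F [ 0.2  0.8 -0.4] gap 0.4 T [ 0.01 -0.01  0.02]
```

View pics/s19.png

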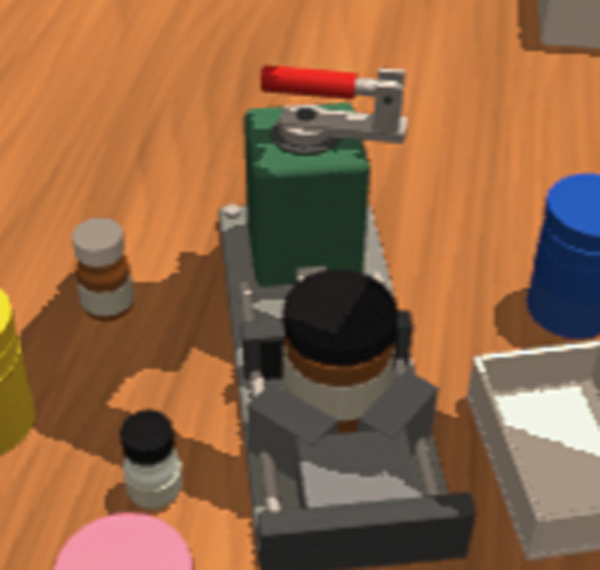

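View pics/c19.png

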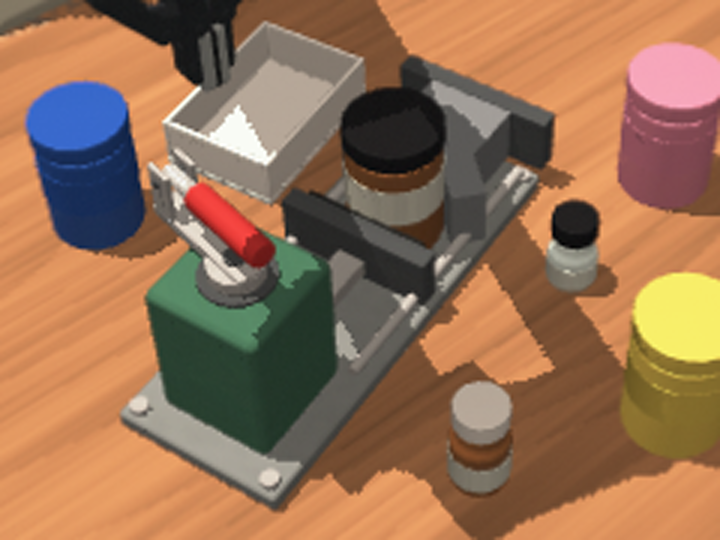

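View pics/w19.png

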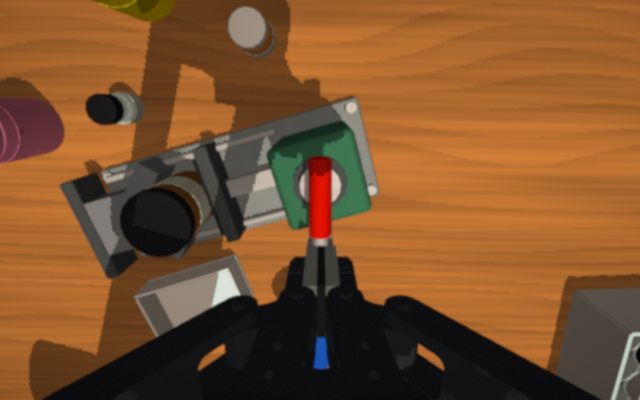

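Run:
```python
from h import *
np.set_printoptions(suppress=True,precision=1)
# red handle sleeve ends in side & scene, robot clear of it
res={}
for n,sl in dict(side=(0,170),scene=(150,260)).items():
    im=vision.snapshot(n)[:,:,::-1].astype(int); m=((im[...,2]>110)&(im[...,1]<70)&(im[...,0]<70)).astype(np.uint8); m[:sl[0]]=0;m[sl[1]:]=0
    k,l,s,ce=cv2.connectedComponentsWithStats(m); i=1+np.argmax(s[1:,4]); pts=np.argwhere(l==i)[:,::-1].astype(float);mu=pts.mean(0);v=np.linalg.svd(pts-mu,full_matrices=False)[2][0];t=(pts-mu)@v
    e=sorted([mu+v*t.min(),mu+v*t.max()],key=lambda q:q[0]); res[n]=e; print(n,s[i],e)
a=tri('side',res['side'][0],'scene',res['scene'][1]);b=tri('side',res['side'][1],'scene',res['scene'][0]);print('free',a,'pin-side',b)
d=a[0]-b[0];print('len',np.linalg.norm(d),'tilt',np.degrees(np.arcsin(d[2]/np.linalg.norm(d))),'dir',np.degrees(np.arctan2(d[1],d[0])))
st()
```

```text
side [307 122  32   9 202] [array([306.9, 124.3]), array([337.7, 127.6])]
scene [252 192  28  27 301] [array([253.2, 193.7]), array([276.5, 214. ])]
free (array([ 562.8, -105.5,  164.6]), np.float64(0.7200444430793417)) pin-side (array([ 500.4, -106.9,  164. ]), np.float64(2.9095068428916755))
len 62.48170014755251 tilt 0.5358255782841044 dir 1.3716036615357166
t 12.33 tcp [ 529.2 -105.4  273.8] F [-0.6 -1.3 -0.8] gap -0.1 T [-0.  0. -0.]
```

The handle tilt measures 0.5°, with a sleeve length of 62.5 mm against the true 63 mm, so it is flat. The jar is upright in the V with the jaw against it, and the robot is clear. I'm handing in.

```bash
python3 -c "
from bench import order
print(order.hand_in())"
```

```text
the job is handed in; nothing more can be done
None
```

The jar is clamped in the V-block, and the job is handed in at about 12.3 s on the robot clock (limit 72 s). No verdict was reported.

- **Swing up:** I gripped the handle near its free end and swung it up. That first swing slipped and stopped about 6° short, so I let go and pushed it outward with shut fingers until I felt the stop (force rose from about 11 to 18 N).
- **Winding:** I wound the crank clockwise about 128°. The steady force at the handle was about 7.3 N, and it rose to 9.8 and then 11.4 N once the jar met the V-block. I stopped there. That is about 4 N above the friction, or roughly 19 N at the jaw. I can't read the jaw force directly, so this is worked out from the handle force. The distance wound after contact gives about the same, roughly 18 N.
- **Folding:** I pushed the handle down with shut fingers to the felt stop (18 N), then lifted about 100 mm clear.
- **Last checks:** The handle measures 0.5° off level. The pictures show the jar upright against the V-block with the jaw on it, and the vials, tray and look-alike jars where they were. The wrist force reads about zero.
- **Disagreements:** Before contact, the two fixed cameras disagreed by about 8 mm on where the jar stood, so I went by feel for the stopping point. A sideways force of up to 9 N showed while cranking, from a few mm of error in my crank-axis estimate. I corrected most of it by widening the path.

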